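# Run the crank-driven drying turntable and park the sneaker at the pointer

### The arm

A 7-joint arm with a two-finger parallel gripper is mounted at the origin on the work surface. World frame = base frame: x ahead of the robot, y to its left, z up, the work surface at z = 0. Lengths are in m, angles in rad, forces in N, time in s.
With the tool pointing down it reaches from about 0.4 to 0.85 m from the base axis. Payload 10.4 kg.
Tool frame: the origin (TCP) lies between the finger pads; the fingertips stand 19 mm ahead of it and the grasp point (between the pads) is the TCP (manip.tips_ahead is the distance from the TCP to the fingertips, in m); z points along the fingers, y is the line along which they close (so a half turn about z gives the same grasp; the last joint's range is limited). The gripper opens to 85 mm and grips with 20 to 120 N. Pads are 22 mm wide; open, the fingers measure 114 mm over their backs; the gripper's body (76 mm by 85 mm) begins 54 mm behind the grasp point. The pads swing forward as they close: fully open they stand 13 mm farther back than shut.
Start: joints at [1.087, 0.332, -0.065, 1.46, 0.022, 1.35, -0.088], TCP at [0.278, -0.56, 0.25] pointing down, gripper open.
Joint ranges: [-2.6, 2.6], [-0.5, 2.12], [-1.47, 1.34], [0.16, 2.42], [-1.27, 4.41], [0.06, 2.06], [-2.6, 2.6]. Speed limits (rad/s): [2.22, 2.22, 2.79, 2.79, 3.14, 3.14, 3.14].

### API

Orientations are given as a unit quaternion [x, y, z, w].
In Python, from workcell import manip, viewer gives the robot as it stands.
- The arm moves only by the tool arm_command, never from a script. Its argument "series" is text: rows parted by semicolons, each of 5 numbers parted by spaces: the closure, from 0 (fully open) to 1 (shut), then the shift along the tool's x, y, z normalised to -1 to 1, where 1 is 0.4 m, then the turn about the tool's z normalised to -1 to 1, where 1 is 180 degrees. In form: jaw tx ty tz spin; .... A call has exactly 10 rows; each row shifts and turns the commanded pose from where the row before left it, along the tool's axes as they then stand; what a row does not reach is not made up. A row lasts 1/8 s, in which the tool goes at most 62.5 mm and 10.7 degrees, less where a joint would pass 70% of its speed; a pose out of reach is approached as far as the arm can. A call with a number of a shift or a turn outside -1 to 1 is refused whole. A call with a gripper value outside its range is refused whole. The fingers move at their own pace and stop on an object; "newtons" is the grip in N (left out, the last holds). Time passes only in rows, so rows that do not move let the fingers close, or fill a call up. It gives the time, the measured TCP pose, the force, the opening and the grip force at its end, in the units of the state.
- manip.get_obs(): the state, without advancing time (a new reading comes with each control period).
- viewer.camera(name): name is "scene" or "top" or "wrist"; returns a dict with "pixels" (400x640x3 uint8, red, green, blue), "intrinsics" (3x3 intrinsics, pixels), "extrinsics" (4x4, takes a point from world to camera coordinates). Camera axes: x right, y up, looking along -z (the intrinsics and any distortion apply to the point x, -y, -z); pixel columns grow to the right and rows downward; lengths in m; the calibration is good to about 2 mm. A picture is of the moment at which its call begins. There is no depth.
- manip.hand_in(): hands the job in; it is judged then, once.
The state is a dict: "clock": time; "joint_pos": joint angles; "joint_velocities": joint speeds; "tau": joint torques, N m; "position": TCP position; "ee_rot": TCP orientation; "ft_force": force on the tool from outside, world axes, zero at the start; "torque": the same for the moment, N m; "grip_width": opening from 0.0 (shut) to 1.0 (fully open); "grasp_force": force on a finger pad.
Only numpy, scipy, OpenCV 4.12 (cv2) and the standard library are available. Lean on these libraries where they do the work, as an engineer would, in place of code of your own. Each camera call takes 0.05 s, during which the arm holds its last target. There are 200 camera calls.

### The job

The freshly painted sneaker has to dry evenly: using only the crank handle, bring the turntable up to 1.5 rad/s (about one turn in four seconds, either way round) and keep it between 1.2 and 1.8 rad/s for a good 5 seconds without a break, never letting it exceed 2.3 rad/s. Then bring it to a standstill with the little tab on its rim opposite the steel pointer, and let go of the crank. Do not touch the disc or the sneaker, and leave the other things on the table where they are.

Things in the scene. Friction and masses are not known exactly. Their poses are not given: they have to be found in the camera images.
- pulley (a joint): Turntable angle in rad (read at its belt pulley, 1:1), positive counter-clockwise from above, unlimited, 0 at the start. Inertia nominally 0.043 kg m2 with the sneaker (true value 0.7 to 1.4 times). Resisted by the rubbing drag block (dry, nominally 0.037 N m, true value 0.4 to 2 times) and the bearing (0.004 N m dry plus 0.004 N m per rad/s).
- disc: The turntable: bare aluminium disc of 290 mm diameter, 20 mm thick, top 66 mm above the work surface, and the freshly painted child's sneaker fixed on it, centred: 199 mm long, 74 mm wide, top about 160 mm above the work surface, toe towards the tab. Origin at the centre of the disc's underside, z up, x axis towards tab and toe. Turns about z; together nominally 4.35 kg. Must not be touched.
- table_axis (a point): Point on the turntable's axis at the height of the disc's top face (66 mm). It lies 323 mm from the crank's axis, under the same grey cover (36 mm high, 190 mm radius round the turntable, 75 mm radius round the crank, 120 mm wide between).
- tab (a point): Outer end of the 20 mm wide dark steel tab on the disc's rim, 154 mm from the turntable's axis, in front of the sneaker's toe. Turns with the disc.
- pointer_tip (a point): Tip of the fixed steel pointer, a block 20 mm wide and 36 mm high on the grey cover just outside the disc. The tip is 154 mm from the turntable's axis at the height of the tab, so the tab's outer end coincides with it when parked. It stays put during the job; its place round the disc differs from time to time.
- crank_axis (a point): Fixed point on the crank's vertical axis, 102 mm above the work surface, level with the middle of the handle. A grease-filled slip coupling drives the belt pulley: 0.045 N m per rad/s of speed difference crank to turntable, so for 1.5 rad/s the crank must run at 2.0 to 3.4 rad/s, and the turntable runs on when the crank stops (time constant 0.9 s). The crank has no other friction.
- handle (a point): Middle of the crank's upright handle, a black sleeve of 26 mm diameter, from 68 to 136 mm above the work surface, 70 mm from the crank's axis. It spins freely on its pin, so it can be gripped from above without turning the wrist. Beneath its circle are only the low crank arm (top 65 mm above the surface) and the cover. The crank turns endlessly both ways.
- drag: Loose brass drag block, 30 x 30 x 26 mm with a small knob, lying on the disc at 126 mm from the turntable's axis inside a fixed dark steel guide, so that it rubs on the turning disc. Nominally 0.05 kg; its weight and friction differ from time to time. Stays in its guide. Origin at the centre of its underside.
- tape: Bystander: roll of masking tape lying flat, 100 mm outside diameter, 48 mm high; origin at the centre of its underside.
- paint_a: Bystander: small paint bottle, 36 mm diameter, 75 mm high; origin at the centre of its underside.
- paint_b: Bystander: second paint bottle, the same size.
- jar: Bystander: squat glass jar with a white lid, 64 mm diameter, 55 mm high; origin at the centre of its underside.
- phone: Bystander: black telephone lying flat, 150 x 75 x 10 mm; origin at the centre of its underside.

How it is judged:
By the outcome, as a careful person would: the job done as asked, in the order asked, and still so for the second after the job is handed in, with the robot touching nothing.
It also fails if it takes over 61 s, if anything falls off the work surface, if the arm or the gripper's body presses on something with over 40 N, if the wrist force passes 120 N, or if a joint passes its speed limit or range.

## Working session

There is one attempt and no reset: what is moved stays moved. The work goes in short steps, Python scripts to look and compute and a tool call to move; the robot and the scene stay as the last step left them, time stands still between calls to the robot, and variables do not carry over. Pictures are saved under pics/ and viewed, at most 10 in all, crops included, and the job is handed in when it is done.

Besides the shell and the picture viewer there is one more tool, called after "Emit:" as name(argument=value, ...) on one line, values as JSON. arm_command: Moves the arm, as the interface text tells. Scaled input: -1 to 1 covers 0.4 m each way for a shift and 180 degrees each way for a turn. Its arguments: {"type":"object","properties":{"series":{"type":"string"},"newtons":{"type":"number"}},"required":["series"]}

```bash
mkdir -p pics; ls; cat > h.py <<'E'
from workcell import manip, viewer
import numpy as np, cv2
def cam(n):
    d=viewer.camera(n); return d["pixels"],np.array(d["intrinsics"]),np.array(d["extrinsics"])
def ray(u,v,z,K,T):
    d=np.linalg.inv(K)@[u,v,1]; d=np.array([d[0],-d[1],-d[2]])
    R=T[:3,:3]; c=-R.T@T[:3,3]; w=R.T@d
    return c+w*(z-c[2])/w[2]
def proj(p,K,T):
    q=T[:3,:3]@np.array(p)+T[:3,3]; q=K@[q[0],-q[1],-q[2]]; return q[:2]/q[2]
E
python3 - <<'E'
from h import *
for n in("top","scene"):
    p,K,T=cam(n); cv2.imwrite(f"pics/{n}0.png",p[:,:,::-1]); np.savez(f"{n}0.npz",p=p,K=K,T=T)
    print(n,K.round(1).tolist(),T.round(3).tolist())
o=manip.get_obs(); print(o)
E
```

```text
pics
top [[463.4, 0.0, 320.7], [0.0, 463.4, 200.4], [0.0, 0.0, 1.0]] [[0.011, -1.0, -0.023, 0.001], [0.991, 0.008, 0.134, -0.604], [-0.134, -0.024, 0.991, -1.04], [0.0, 0.0, 0.0, 1.0]]
scene [[457.9, 0.0, 325.0], [0.0, 457.9, 192.3], [0.0, 0.0, 1.0]] [[0.87, 0.492, -0.003, -0.501], [-0.361, 0.642, 0.677, 0.17], [0.335, -0.588, 0.736, -1.462], [0.0, 0.0, 0.0, 1.0]]
{'clock': 0.1, 'joint_pos': array([ 1.08740255,  0.33279926, -0.06471285,  1.46085283,  0.02159826,
        1.34990348, -0.08852001]), 'joint_velocities': array([ 0.00082628, -0.00258996, -0.00131319, -0.00089264, -0.00226488,
        0.00097011,  0.00060209]), 'tau': array([ 1.28077991e-03, -6.26747704e+01,  4.90765914e-02, -3.92425489e+01,
        1.63794978e-02,  6.93034002e-03,  2.37989690e-05]), 'position': array([ 0.27777899, -0.55953057,  0.24960354]), 'ee_rot': array([ 9.73574400e-01,  2.28369189e-01, -1.69767166e-04, -6.10589269e-04]), 'ft_force': array([0.86812091, 0.01051023, 0.48322425]), 'torque': array([-0.01182623,  0.05304167, -0.00640955]), 'grasp_force': 0.0, 'grip_width': 0.9981110110817741}
```

View pics/top0.png

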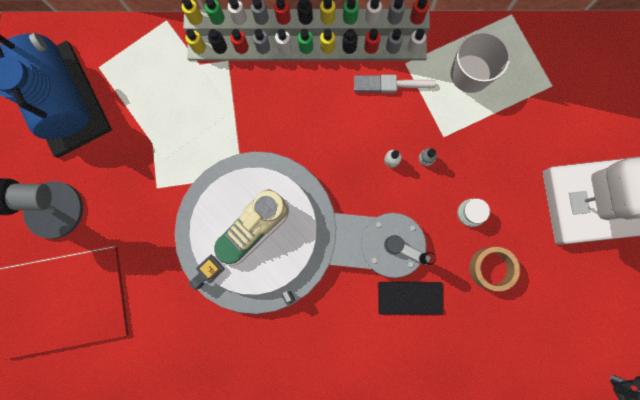

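View pics/scene0.png

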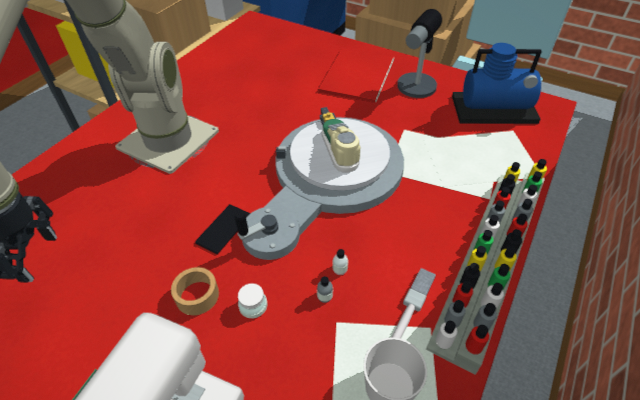

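The top view shows the disc near (253,231), the crank hub near (394,244), the handle near (427,258), the drag at (208,268), and what may be the pointer at (289,296). The scene view shows the same layout. I'll zoom in on the disc and crank.

```bash
python3 - <<'E'
from h import *
d=np.load("top0.npz");p=d['p'];K,T=d['K'],d['T']
c=cv2.resize(p[145:320,170:440,::-1],None,fx=2.9,fy=2.9,interpolation=cv2.INTER_CUBIC);cv2.imwrite("pics/crop0.png",c)
hsv=cv2.cvtColor(p,cv2.COLOR_RGB2HSV)
m=((hsv[:,:,1]<60)&(hsv[:,:,2]>175)).astype(np.uint8); m[:,:185]=0;m[:,320:]=0;m[:160]=0;m[300:]=0
cs,_=cv2.findContours(m,0,2);c=max(cs,key=cv2.contourArea);h=cv2.convexHull(c)
print("disc hull",cv2.fitEllipse(h))
(e,_,_)=cv2.fitEllipse(h);print(ray(*e,.066,K,T))
pts=np.array([ray(*q[0],.066,K,T)[:2] for q in h]);print(cv2.minEnclosingCircle(pts.astype(np.float32)))
for n,u,v,z in(("crank",394,244,.102),("crank65",394,244,.065),("handle",427,258,.136),("pointer",289,296,.066),("drag",208,268,.09)):print(n,ray(u,v,z,K,T).round(3))
E
```

```text
disc hull ((251.904296875, 229.65155029296875), (123.94335174560547, 128.2848358154297), 47.47707748413086)
[0.53213333 0.16098932 0.066     ]
((0.5339266061782837, 0.16082510352134705), 0.14470775425434113)
crank [ 0.502 -0.155  0.102]
crank65 [ 0.503 -0.16   0.065]
handle [ 0.472 -0.218  0.136]
pointer [0.386 0.074 0.066]
drag [0.445 0.251 0.09 ]
```

View pics/crop0.png

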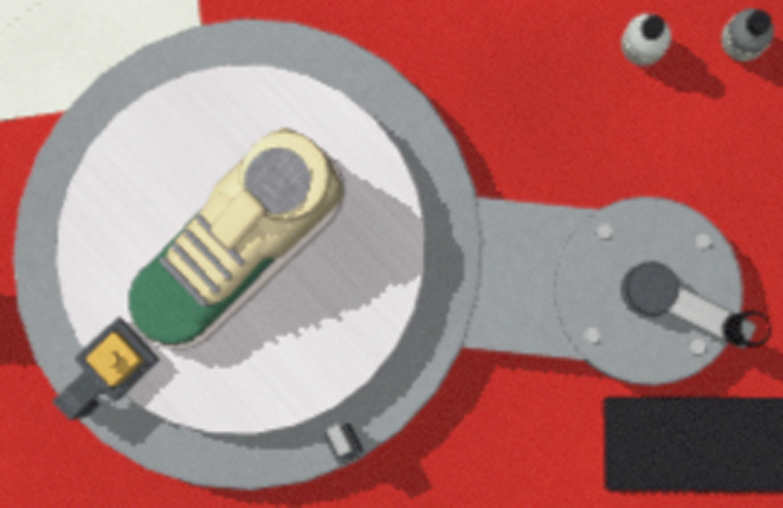

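The crop shows the hub cap at (651,288) and four screws around it. The handle leans right, with its top near (757,328), and the pointer is near (340,435). The toe (green) points at the drag guide, so the tab is hidden below it. Next I'll refine the axis and the handle.

```bash
python3 - <<'E'
from h import *
d=np.load("top0.npz");p=d['p'];K,T=d['K'],d['T']
up=lambda x,y:(170+(x+.5)/2.9-.5,145+(y+.5)/2.9-.5)
A=np.array([.5335,.161])
s=np.array([ray(*up(*q),.036,K,T)[:2] for q in((605,231),(705,242),(592,335),(698,346))])
C=s.mean(0);print("screws",s.round(3).tolist(),C,np.linalg.norm(C-A))
C2=A+(C-A)*.323/np.linalg.norm(C-A)
for q in((757,328),(760,328),(752,328)):
    h=ray(*up(*q),.136,K,T)[:2];print("handle",h,np.linalg.norm(h-C),np.degrees(np.arctan2(*(h-C)[::-1])))
for q in((335,428),(343,440)):
    h=ray(*up(*q),.072,K,T)[:2];print("ptr",h,np.linalg.norm(h-A),np.degrees(np.arctan2(*(h-A)[::-1])))
# cover circle: grey mask contour boundary left part
hsv=cv2.cvtColor(p,cv2.COLOR_RGB2HSV);red=((hsv[:,:,1]>150)).astype(np.uint8)
d2=np.load("scene0.npz")
for z in(.136,.102,.068):
    hh=C+.07*np.array([np.cos(np.radians(-116)),np.sin(np.radians(-116))]);print("in scene",proj([*hh,z],d2['K'],d2['T']).round(1),"hub",proj([*C,z],d2['K'],d2['T']).round(1))
q=d2['p'][190:265,190:315,::-1];cv2.imwrite("pics/crop1.png",cv2.resize(q,None,fx=6,fy=6,interpolation=cv2.INTER_CUBIC))
# sneaker
m=cv2.inRange(hsv,(35,80,30),(95,255,255));m[:, :190]=0;m[:,310:]=0;m[:170]=0;m[300:]=0
mo=cv2.moments(m,True);g=ray(mo['m10']/mo['m00'],mo['m01']/mo['m00'],.11,K,T)[:2];print("green",g,np.degrees(np.arctan2(*(g-A)[::-1])))
E
```

```text
screws [[0.549, -0.128], [0.541, -0.207], [0.467, -0.117], [0.459, -0.2]] [ 0.50418573 -0.16299369] 0.32531713063485446
handle [ 0.47240646 -0.22580089] 0.07038939216447018 -116.83856002361884
handle [ 0.47243009 -0.2279395 ] 0.0722937017951902 -116.05660337969944
handle [ 0.47236709 -0.22223607] 0.06724645616034962 -118.23992105212022
ptr [0.39413925 0.08187086] 0.1602586620898519 -150.4120563710807
ptr [0.38525003 0.07558239] 0.17109710721781285 -150.05062139366518
in scene [239.3 215.3] hub [265.4 202.5]
in scene [241.3 224.4] hub [266.8 211.6]
in scene [243.2 233.1] hub [268.1 220.4]
green [0.4846439  0.20219898] 139.86000567638135
```

View pics/crop1.png

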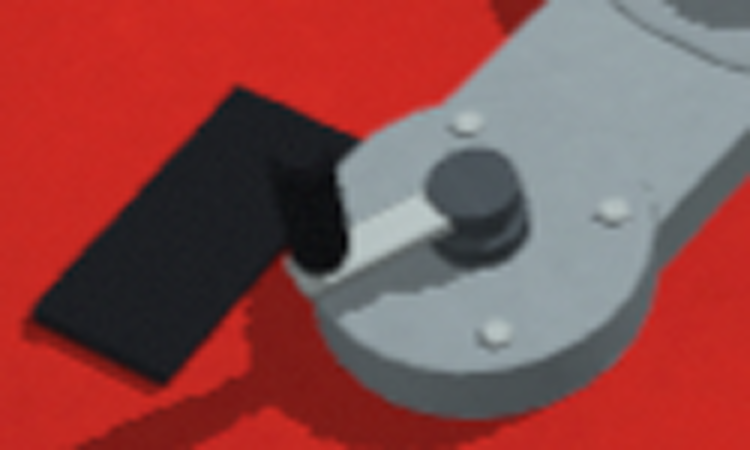

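The scene crop puts the handle top at about (239,217) and its foot at (243,233), which matches the projection of crank axis (0.504,-0.162) with the handle at -116.7°. The hub cap is only about 70 mm high, so I can move.

Emit:
arm_command(series="0 0.1155 -0.0765 0 0;0 0.1155 -0.0765 0 0;0 0.1155 -0.0765 0 0;0 0.1155 -0.0765 0 0;0 0.1155 -0.0765 0 0;0 0.1155 -0.0765 0 0;0 0.1155 -0.0765 0 0;0 0 0 0.075 0;0 0 0 0.075 0;0 0 0 0.05 0", newtons=30)

```text
clock: 1.35
position: [0.4717, -0.2238, 0.1686]
ee_rot: [0.974, 0.229, -0.001, -0.001]
ft_force: [-0.9, 0.2, 0.8]
grip_width: 0.998
grasp_force: 0.0
```

Emit:
arm_command(series="0 0 0 0.055 0;0 0 0 0.055 0;0 0 0 0.05 0;0 0 0 0 0;0.6 0 0 0 0;1 0 0 0 0;1 0 0 0 0;1 0 0 0 0;1 0 0 0 0;1 0 0 0 0", newtons=40)

```text
clock: 2.6
position: [0.4727, -0.2244, 0.1067]
ee_rot: [0.974, 0.228, 0.0, 0.0]
ft_force: [-1.2, -1.2, 5.1]
grip_width: 0.294
grasp_force: 39.2
```

```bash
python3 - <<'E'
from h import *
o=manip.get_obs();print(o['clock'],o['position'],o['ft_force'],o['grip_width']*.085,o['grasp_force'],o['ee_rot'])
p,K,T=cam("wrist");cv2.imwrite("pics/w1.png",p[:,:,::-1])
E
```

```text
2.6 [ 0.4726521  -0.22438435  0.10673301] [-1.22655465 -1.18500014  5.14909416] 0.024964307532589537 39.191530644893646 [9.73592178e-01 2.28293790e-01 3.32015235e-04 3.25182210e-04]
```

View pics/w1.png

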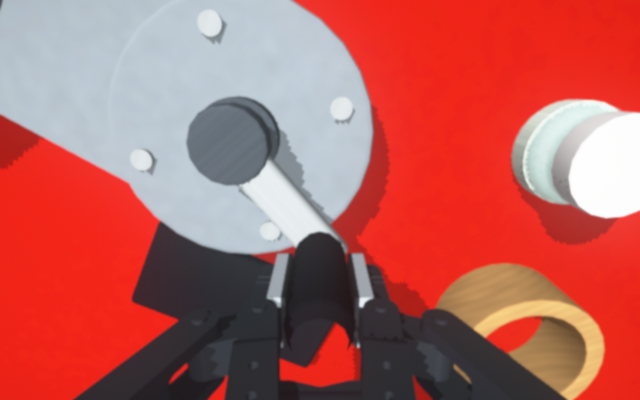

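The wrist view confirms the black sleeve at (320,290) is centred between the pads, with the hub at (230,140) well clear of the fingers. Now I'll generate the circle rows.

```bash
cat > gen.py <<'E'
import sys,numpy as np
# usage: gen.py phi0 d1 .. d10 (rad per row) -> series rows, end phi
a=.46084;C=np.array([.504,-.162]);r=.07
v=[float(x) for x in sys.argv[1:]];phi=v[0]+np.r_[0,np.cumsum(v[1:])]
P=C+r*np.c_[np.cos(phi),np.sin(phi)]
R=np.array([[np.cos(a),np.sin(a)],[np.sin(a),-np.cos(a)]])
c=np.round((P-P[0])@R.T/.4,4);d=np.diff(c,axis=0)
print(";".join(f"1 {x:.4f} {y:.4f} 0 0" for x,y in d));print("end",round(phi[-1],4))
E
s=.3375
python3 gen.py -2.0368 .1 .2 .3 $s $s $s $s $s $s $s
```

```text
1 0.0112 0.0134 0 0;1 0.0261 0.0233 0 0;1 0.0465 0.0240 0 0;1 0.0580 0.0092 0 0;1 0.0579 -0.0105 0 0;1 0.0511 -0.0290 0 0;1 0.0386 -0.0443 0 0;1 0.0217 -0.0547 0 0;1 0.0024 -0.0587 0 0;1 -0.0171 -0.0562 0 0
end 0.9257
```

Emit:
arm_command(series="1 0.0112 0.0134 0 0;1 0.0261 0.0233 0 0;1 0.0465 0.0240 0 0;1 0.0580 0.0092 0 0;1 0.0579 -0.0105 0 0;1 0.0511 -0.0290 0 0;1 0.0386 -0.0443 0 0;1 0.0217 -0.0547 0 0;1 0.0024 -0.0587 0 0;1 -0.0171 -0.0562 0 0")

```text
clock: 3.9
position: [0.5461, -0.105, 0.1066]
ee_rot: [0.973, 0.229, 0.0, 0.0]
ft_force: [-1.4, -3.0, 5.1]
grip_width: 0.294
grasp_force: 39.2
```

```bash
cat > look.py <<'E'
from h import *
import sys
o=manip.get_obs();print(round(o['clock'],3),o['position'].round(4),o['ft_force'].round(1),o['torque'].round(2),round(o['grip_width'],3))
x=o['position'][:2]-[.504,-.162];print("crank r,phi",np.hypot(*x).round(4),np.arctan2(x[1],x[0]).round(3))
p,K,T=cam("top");np.savez(sys.argv[1],p=p,K=K,T=T)
A=np.array([.5335,.161])
hsv=cv2.cvtColor(p,cv2.COLOR_RGB2HSV);m=cv2.inRange(hsv,(35,80,30),(95,255,255));m[:, :170]=0;m[:,330:]=0;m[:150]=0;m[310:]=0
mo=cv2.moments(m,True);g=ray(mo['m10']/mo['m00'],mo['m01']/mo['m00'],.11,K,T)[:2];t=np.arctan2(*(g-A)[::-1])
print("area",mo['m00'],"toe",t.round(3),np.degrees(t).round(1),"r",np.hypot(*(g-A)).round(3))
E
python3 look.py a1.npz; s=.3375;python3 gen.py .9257 $s $s $s $s $s $s $s $s $s $s
```

```text
3.9 [ 0.5461 -0.105   0.1066] [-1.4 -3.   5.1] [-1.02  0.35  0.03] 0.294
crank r,phi 0.0708 0.934
area 568.0 toe -3.139 -179.9 r 0.066
1 -0.0348 -0.0474 0 0;1 -0.0485 -0.0331 0 0;1 -0.0568 -0.0153 0 0;1 -0.0586 0.0044 0 0;1 -0.0539 0.0236 0 0;1 -0.0430 0.0401 0 0;1 -0.0273 0.0521 0 0;1 -0.0085 0.0581 0 0;1 0.0112 0.0577 0 0;1 0.0297 0.0508 0 0
end 4.3007
```

Emit:
arm_command(series="1 -0.0348 -0.0474 0 0;1 -0.0485 -0.0331 0 0;1 -0.0568 -0.0153 0 0;1 -0.0586 0.0044 0 0;1 -0.0539 0.0236 0 0;1 -0.0430 0.0401 0 0;1 -0.0273 0.0521 0 0;1 -0.0085 0.0581 0 0;1 0.0112 0.0577 0 0;1 0.0297 0.0508 0 0")

```text
clock: 5.2
position: [0.4764, -0.2264, 0.1066]
ee_rot: [0.974, 0.228, 0.0, -0.0]
ft_force: [1.5, 8.0, 1.8]
grip_width: 0.295
grasp_force: 39.9
```

```bash
python3 look.py a2.npz; cat > sim.py <<'E'
import numpy as np
def sim(segs,J,D,w=0.,dt=.0025):
    # segs: (duration, crank speed); returns (theta at segment ends, speed at ends, max)
    th=0;TH=[];W=[]
    for T,c in segs:
        for _ in range(int(round(T/dt))):
            tau=.045*(c-w)-.004*w; F=D+.004
            if abs(w)<1e-9 and abs(tau)<=F: w=0.
            else:
                s=np.sign(w) if abs(w)>1e-9 else np.sign(tau)
                wn=w+dt*(tau-s*F)/J
                w=0. if (w*wn<0) else wn
            th+=w*dt
        TH.append(th);W.append(w)
    return np.array(TH),np.array(W)
E
python3 - <<'E'
from sim import *
r=.125;seg=[(r,.8),(r,1.6),(r,2.4)]+[(r,2.7)]*7+[(.05,0)]+[(r,2.7)]*10
for J in(.03,.043,.06):
  for D in(.015,.025,.037,.05,.074):
    t,w=sim(seg,J,D);print(J,D,t[9].round(3),t[-1].round(3),w[-1].round(3))
E
s=.3375;python3 gen.py 4.3007 $s $s $s $s $s $s $s $s $s $s
```

```text
5.2 [ 0.4764 -0.2264  0.1066] [1.5 8.  1.8] [ 2.29 -0.73  0.04] 0.295
crank r,phi 0.07 -1.975
area 571.0 toe -1.428 -81.8 r 0.067
0.03 0.015 1.186 3.598 2.023
0.03 0.025 1.039 3.2 1.822
0.03 0.037 0.874 2.735 1.581
0.03 0.05 0.712 2.251 1.321
0.03 0.074 0.425 1.371 0.841
0.043 0.015 0.951 3.153 1.917
0.043 0.025 0.831 2.802 1.725
0.043 0.037 0.697 2.392 1.494
0.043 0.05 0.567 1.966 1.245
0.043 0.074 0.336 1.194 0.787
0.06 0.015 0.751 2.689 1.753
0.06 0.025 0.656 2.387 1.574
0.06 0.037 0.549 2.036 1.361
0.06 0.05 0.446 1.672 1.133
0.06 0.074 0.263 1.013 0.712
1 0.0448 0.0380 0 0;1 0.0549 0.0211 0 0;1 0.0588 0.0017 0 0;1 0.0560 -0.0179 0 0;1 0.0469 -0.0354 0 0;1 0.0326 -0.0489 0 0;1 0.0145 -0.0570 0 0;1 -0.0052 -0.0585 0 0;1 -0.0243 -0.0536 0 0;1 -0.0406 -0.0425 0 0
end 7.6757
```

```bash
s=.325;p=4.3007; for i in 1 2 3 4 5; do python3 gen.py $p $s $s $s $s $s $s $s $s $s $s|tee o; p=$(awk '/end/{print $2}' o); done
```

```text
1 0.0429 0.0369 0 0;1 0.0525 0.0213 0 0;1 0.0565 0.0034 0 0;1 0.0547 -0.0149 0 0;1 0.0470 -0.0315 0 0;1 0.0346 -0.0448 0 0;1 0.0184 -0.0536 0 0;1 0.0003 -0.0566 0 0;1 -0.0178 -0.0538 0 0;1 -0.0340 -0.0453 0 0
end 7.5507
1 -0.0467 -0.0320 0 0;1 -0.0545 -0.0155 0 0;1 -0.0565 0.0027 0 0;1 -0.0527 0.0207 0 0;1 -0.0434 0.0364 0 0;1 -0.0295 0.0483 0 0;1 -0.0125 0.0553 0 0;1 0.0058 0.0563 0 0;1 0.0235 0.0515 0 0;1 0.0387 0.0414 0 0
end 10.8007
1 0.0499 0.0268 0 0;1 0.0558 0.0095 0 0;1 0.0559 -0.0089 0 0;1 0.0502 -0.0262 0 0;1 0.0392 -0.0409 0 0;1 0.0241 -0.0512 0 0;1 0.0064 -0.0563 0 0;1 -0.0119 -0.0554 0 0;1 -0.0289 -0.0486 0 0;1 -0.0429 -0.0369 0 0
end 14.0507
1 -0.0525 -0.0213 0 0;1 -0.0565 -0.0033 0 0;1 -0.0547 0.0148 0 0;1 -0.0470 0.0315 0 0;1 -0.0345 0.0449 0 0;1 -0.0184 0.0536 0 0;1 -0.0003 0.0566 0 0;1 0.0178 0.0537 0 0;1 0.0340 0.0453 0 0;1 0.0467 0.0321 0 0
end 17.3007
1 0.0545 0.0155 0 0;1 0.0565 -0.0028 0 0;1 0.0528 -0.0207 0 0;1 0.0433 -0.0364 0 0;1 0.0295 -0.0483 0 0;1 0.0125 -0.0553 0 0;1 -0.0059 -0.0563 0 0;1 -0.0234 -0.0515 0 0;1 -0.0388 -0.0413 0 0;1 -0.0498 -0.0268 0 0
end 20.5507
```

Emit:
arm_command(series="1 0.0429 0.0369 0 0;1 0.0525 0.0213 0 0;1 0.0565 0.0034 0 0;1 0.0547 -0.0149 0 0;1 0.0470 -0.0315 0 0;1 0.0346 -0.0448 0 0;1 0.0184 -0.0536 0 0;1 0.0003 -0.0566 0 0;1 -0.0178 -0.0538 0 0;1 -0.0340 -0.0453 0 0")

```text
clock: 6.5
position: [0.5251, -0.0938, 0.1069]
ee_rot: [0.973, 0.229, 0.001, 0.0]
ft_force: [-0.6, -0.8, 4.6]
grip_width: 0.291
grasp_force: 39.8
```

```bash
python3 look.py a3.npz
```

```text
6.5 [ 0.5251 -0.0938  0.1069] [-0.6 -0.8  4.6] [-0.75  0.03  0.  ] 0.291
crank r,phi 0.0714 1.271
area 450.0 toe 0.756 43.3 r 0.065
```

Emit:
arm_command(series="1 -0.0467 -0.0320 0 0;1 -0.0545 -0.0155 0 0;1 -0.0565 0.0027 0 0;1 -0.0527 0.0207 0 0;1 -0.0434 0.0364 0 0;1 -0.0295 0.0483 0 0;1 -0.0125 0.0553 0 0;1 0.0058 0.0563 0 0;1 0.0235 0.0515 0 0;1 0.0387 0.0414 0 0")

```text
clock: 7.8
position: [0.4911, -0.2303, 0.1065]
ee_rot: [0.974, 0.228, 0.0, -0.0]
ft_force: [1.3, 8.6, 3.9]
grip_width: 0.293
grasp_force: 40.3
```

```bash
python3 look.py a4.npz
```

```text
7.8 [ 0.4911 -0.2303  0.1065] [1.3 8.6 3.9] [ 2.38 -0.26  0.02] 0.293
crank r,phi 0.0695 -1.758
area 558.0 toe 3.128 179.2 r 0.066
```

```bash
python3 - <<'E'
from sim import *
from scipy.optimize import least_squares
r=.125;h=[(.05,0)]
seg=[(r,.8),(r,1.6),(r,2.4)]+[(r,2.7)]*7+h+[(r,2.7)]*10+h+[(r,2.6)]*10+h+[(r,2.6)]*10
i=np.array([9,20,31,42]);m=np.array([.7,2.413,4.597,6.969])
f=lambda x:sim(seg,*x)[0][i]-m
s=least_squares(f,[.045,.03],x_scale=[.01,.01],diff_step=.02);print(s.x,s.fun)
t,w=sim(seg,*s.x);print(w[[9,10,20,21,31,32,42]],w.max(),"steady2.6",(.117-s.x[1]-.004)/.049)
E
s=.28;p=10.8007; for i in 1 2 3 4; do python3 gen.py $p $s $s $s $s $s $s $s $s $s $s|tee o; p=$(awk '/end/{print $2}' o); done
```

```text
[0.07041648 0.01649325] [-0.04763817  0.00531285  0.01949743 -0.00969451]
[1.07733559 1.02615146 1.62791153 1.55788452 1.79716825 1.72134861
 1.86561192] 1.8656119212614135 steady2.6 1.9695254808803107
1 0.0425 0.0241 0 0;1 0.0475 0.0114 0 0;1 0.0488 -0.0022 0 0;1 0.0463 -0.0155 0 0;1 0.0402 -0.0278 0 0;1 0.0309 -0.0378 0 0;1 0.0193 -0.0448 0 0;1 0.0062 -0.0485 0 0;1 -0.0075 -0.0482 0 0;1 -0.0205 -0.0444 0 0
end 13.6007
1 -0.0320 -0.0369 0 0;1 -0.0409 -0.0267 0 0;1 -0.0467 -0.0143 0 0;1 -0.0488 -0.0008 0 0;1 -0.0472 0.0126 0 0;1 -0.0418 0.0253 0 0;1 -0.0332 0.0358 0 0;1 -0.0221 0.0436 0 0;1 -0.0091 0.0479 0 0;1 0.0045 0.0487 0 0
end 16.4007
1 0.0177 0.0455 0 0;1 0.0297 0.0388 0 0;1 0.0392 0.0291 0 0;1 0.0457 0.0172 0 0;1 0.0487 0.0039 0 0;1 0.0479 -0.0098 0 0;1 0.0433 -0.0226 0 0;1 0.0353 -0.0337 0 0;1 0.0247 -0.0421 0 0;1 0.0121 -0.0474 0 0
end 19.2007
1 -0.0015 -0.0488 0 0;1 -0.0149 -0.0465 0 0;1 -0.0272 -0.0406 0 0;1 -0.0373 -0.0315 0 0;1 -0.0446 -0.0199 0 0;1 -0.0484 -0.0069 0 0;1 -0.0483 0.0068 0 0;1 -0.0446 0.0199 0 0;1 -0.0374 0.0315 0 0;1 -0.0272 0.0405 0 0
end 22.0007
```

```bash
p=10.8007; for s in .24 .265 .265 ; do python3 gen.py $p $s $s $s $s $s $s $s $s $s $s|tee o; p=$(awk '/end/{print $2}' o); done
```

```text
1 0.0360 0.0214 0 0;1 0.0401 0.0122 0 0;1 0.0418 0.0023 0 0;1 0.0412 -0.0076 0 0;1 0.0382 -0.0173 0 0;1 0.0330 -0.0258 0 0;1 0.0259 -0.0330 0 0;1 0.0173 -0.0381 0 0;1 0.0078 -0.0412 0 0;1 -0.0022 -0.0418 0 0
end 13.2007
1 -0.0139 -0.0441 0 0;1 -0.0250 -0.0389 0 0;1 -0.0343 -0.0310 0 0;1 -0.0413 -0.0209 0 0;1 -0.0452 -0.0094 0 0;1 -0.0462 0.0027 0 0;1 -0.0438 0.0148 0 0;1 -0.0384 0.0258 0 0;1 -0.0304 0.0349 0 0;1 -0.0201 0.0416 0 0
end 15.8507
1 -0.0085 0.0454 0 0;1 0.0036 0.0461 0 0;1 0.0156 0.0436 0 0;1 0.0265 0.0379 0 0;1 0.0355 0.0296 0 0;1 0.0420 0.0194 0 0;1 0.0456 0.0076 0 0;1 0.0460 -0.0045 0 0;1 0.0432 -0.0165 0 0;1 0.0374 -0.0272 0 0
end 18.5007
```

Emit:
arm_command(series="1 0.0360 0.0214 0 0;1 0.0401 0.0122 0 0;1 0.0418 0.0023 0 0;1 0.0412 -0.0076 0 0;1 0.0382 -0.0173 0 0;1 0.0330 -0.0258 0 0;1 0.0259 -0.0330 0 0;1 0.0173 -0.0381 0 0;1 0.0078 -0.0412 0 0;1 -0.0022 -0.0418 0 0")

```text
clock: 9.1
position: [0.5601, -0.1199, 0.1065]
ee_rot: [0.974, 0.228, -0.0, 0.0]
ft_force: [-1.7, -0.8, 4.9]
grip_width: 0.294
grasp_force: 39.9
```

```bash
python3 look.py a5.npz
```

```text
9.1 [ 0.5601 -0.1199  0.1065] [-1.7 -0.8  4.9] [-0.54  0.58 -0.03] 0.294
crank r,phi 0.0702 0.643
area 567.0 toe -1.307 -74.9 r 0.067
```

Emit:
arm_command(series="1 -0.0139 -0.0441 0 0;1 -0.0250 -0.0389 0 0;1 -0.0343 -0.0310 0 0;1 -0.0413 -0.0209 0 0;1 -0.0452 -0.0094 0 0;1 -0.0462 0.0027 0 0;1 -0.0438 0.0148 0 0;1 -0.0384 0.0258 0 0;1 -0.0304 0.0349 0 0;1 -0.0201 0.0416 0 0")

```text
clock: 10.4
position: [0.4329, -0.1725, 0.1067]
ee_rot: [0.974, 0.228, -0.001, -0.0]
ft_force: [-2.8, -0.6, 9.5]
grip_width: 0.294
grasp_force: 40.2
```

```bash
python3 look.py a6.npz; python3 - <<'E'
from h import *
d=np.load('a6.npz');p=d['p']
cv2.imwrite('pics/a6.png',cv2.resize(p[145:320,170:440,::-1],None,fx=2.9,fy=2.9,interpolation=cv2.INTER_CUBIC))
E
```

```text
10.4 [ 0.4329 -0.1725  0.1067] [-2.8 -0.6  9.5] [-0.07  0.29 -0.01] 0.294
crank r,phi 0.0718 -2.995
area 461.0 toe 0.453 26.0 r 0.065
```

View pics/a6.png

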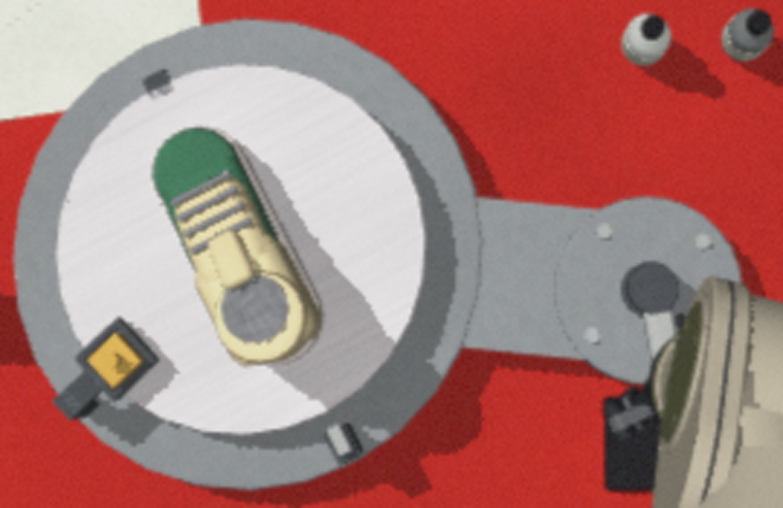

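The picture shows the tab as a dark block at crop (157,82) and the pointer at (343,440), with nothing in the way. I'll track the tab by sampling a ring on the disc rim.

```bash
cat > tab.py <<'E'
from h import *
A=np.array([.5335,.161])
def tab(d,ref=None):
    # darkest spot on the rim ring at tab height, skipping guide sector and pointer
    p,K,T=d['p'],d['K'],d['T'];g=cv2.cvtColor(p,cv2.COLOR_RGB2GRAY)
    th=np.radians(np.arange(-180,180,.25));s=0
    for r in(.148,.150,.152):
        uv=np.array([proj([A[0]+r*np.cos(t),A[1]+r*np.sin(t),.066],K,T) for t in th],np.float32)
        s=s+cv2.remap(g,uv[None,:,0],uv[None,:,1],cv2.INTER_LINEAR)[0].astype(float)/3
    k=np.where(s<85,1.,0.);deg=np.degrees(th)
    k[(deg>125)&(deg<155)]=0
    segs=[];
    e=np.flatnonzero(np.diff(np.r_[0,k,0]));
    for a,b in zip(e[::2],e[1::2]):
        if b-a>=8: segs.append((round(deg[a],1),round(deg[b-1],1),round(s[a:b].mean())))
    return segs
if __name__=="__main__":
    import glob
    for f in sorted(glob.glob('a*.npz')): print(f,tab(np.load(f)))
E
python3 tab.py
```

```text
a1.npz [(np.float64(174.0), np.float64(179.8), 83)]
a2.npz [(np.float64(-83.5), np.float64(-81.2), 83), (np.float64(-78.8), np.float64(-77.0), 84)]
a3.npz []
a4.npz [(np.float64(176.2), np.float64(179.0), 82)]
a5.npz [(np.float64(-76.0), np.float64(-73.0), 83), (np.float64(-72.5), np.float64(-69.5), 83)]
a6.npz []
```

```bash
python3 - <<'E'
import re
s=open('tab.py').read()
s=s.replace("s<85","s<TH").replace("def tab(d,ref=None)","def tab(d,TH=105)").replace("int(round","").replace("segs.append((round(deg[a],1),round(deg[b-1],1),round(s[a:b].mean())))","segs.append(tuple(float(x) for x in ((deg[a]+deg[b-1])/2,deg[b-1]-deg[a],s[a:b].mean().round())))")
open('tab.py','w').write(s)
E
python3 tab.py; echo; python3 -c "
from tab import *
import glob
for f in sorted(glob.glob('a*.npz')): print(f,tab(np.load(f),92))"
```

```text
a1.npz [(-175.75, 8.5, 100.0), (-167.875, 4.25, 104.0), (-161.75, 4.0, 104.0), (-152.875, 2.25, 104.0), (-137.125, 1.75, 104.0), (-103.625, 1.7499999999999858, 104.0), (-99.37500000000001, 2.25, 104.0), (-87.75, 7.5, 103.0), (-78.0, 3.5, 104.0), (-71.75, 2.0, 104.0), (176.25, 7.000000000000028, 84.0)]
a2.npz [(-173.75, 5.5, 104.0), (-162.125, 4.25, 104.0), (-135.75, 2.5, 104.0), (-100.25, 2.0, 103.0), (-82.125, 15.25, 94.0)]
a3.npz [(-172.125, 2.25, 104.0), (-166.625, 2.75, 104.0), (-151.0, 2.5, 104.0), (-143.25, 2.0, 104.0), (-128.0, 5.0, 104.0), (-90.75, 9.5, 103.0), (-78.125, 1.75, 104.0), (-61.25, 3.5, 104.0), (44.5, 7.000000000000007, 90.0)]
a4.npz [(-173.875, 7.25, 103.0), (-167.875, 2.25, 104.0), (-151.625, 1.75, 104.0), (-99.75, 3.5, 104.0), (-90.875, 8.75, 103.0), (175.625, 8.250000000000028, 86.0)]
a5.npz [(-171.375, 13.25, 103.0), (-159.75, 8.5, 104.0), (-152.0, 4.5, 104.0), (-144.375, 2.75, 104.0), (-129.25, 5.5, 104.0), (-103.5, 8.0, 104.0), (-90.75, 10.500000000000014, 103.0), (-74.625, 14.25, 92.0), (-63.25, 3.499999999999993, 104.0), (-59.25, 3.5, 103.0)]
a6.npz [(-172.375, 6.75, 103.0), (-160.125, 4.75, 104.0), (-144.125, 4.25, 104.0), (-133.875, 1.7500000000000284, 104.0), (-130.375, 3.25, 104.0), (-106.875, 1.75, 104.0), (-93.375, 5.75, 103.0), (-85.875, 2.75, 104.0), (28.0, 7.0, 88.0)]

a1.npz [(176.5, 6.500000000000028, 83.0)]
a2.npz [(-80.0, 7.5, 85.0)]
a3.npz [(44.625, 5.75, 88.0)]
a4.npz [(175.75, 7.0, 84.0)]
a5.npz [(-72.625, 7.75, 84.0)]
a6.npz [(28.0, 6.0, 86.0)]
```

```bash
sed -i 's/TH=105/TH=93/' tab.py; cat > fit.py <<'E'
from sim import *
from scipy.optimize import least_squares
r=.125
# log: each entry list of 10 row speeds, then a camera hold of .05
def segs(log):
    S=[];idx=[]
    for L in log:
        S+=[(r,c) for c in L];idx.append(len(S)-1);S.append((.05,0))
    return S,np.array(idx)
log=[[.8,1.6,2.4]+[2.7]*7,[2.7]*10,[2.6]*10,[2.6]*10,[1.92]*10,[2.12]*10]
m=np.radians([176.5,280,404.6,535.75,647.4,748])
def fit(log,m):
    S,i=segs(log)
    f=lambda x:sim(S,*x[:2])[0][i]+x[2]-m
    s=least_squares(f,[.045,.03,m[0]-.7],x_scale=[.01,.01,.1],diff_step=.01)
    t,w=sim(S,*s.x[:2]);return s,t+s.x[2],w,i
if __name__=="__main__":
    s,t,w,i=fit(log,m);print(s.x,s.fun.round(3),w[i].round(2),w.max(),w[-1])
E
python3 fit.py
```

```text
[0.05735178 0.02207084 2.36487182] [-0.009  0.013  0.011 -0.025  0.005  0.004] [1.15 1.65 1.75 1.79 1.39 1.38] 1.787949032410722 1.2984091529283632
```

```bash
p=15.8507; for s in .2825 .2825 .2825 .2825 ; do python3 gen.py $p $s $s $s $s $s $s $s $s $s $s|tee o; p=$(awk '/end/{print $2}' o); done
```

```text
1 -0.0087 0.0485 0 0;1 0.0052 0.0490 0 0;1 0.0187 0.0456 0 0;1 0.0306 0.0386 0 0;1 0.0402 0.0285 0 0;1 0.0465 0.0163 0 0;1 0.0492 0.0025 0 0;1 0.0480 -0.0112 0 0;1 0.0429 -0.0241 0 0;1 0.0345 -0.0352 0 0
end 18.6757
1 0.0233 -0.0434 0 0;1 0.0104 -0.0482 0 0;1 -0.0036 -0.0491 0 0;1 -0.0170 -0.0462 0 0;1 -0.0293 -0.0397 0 0;1 -0.0392 -0.0299 0 0;1 -0.0460 -0.0177 0 0;1 -0.0491 -0.0043 0 0;1 -0.0483 0.0096 0 0;1 -0.0437 0.0227 0 0
end 21.5007
1 -0.0357 0.0340 0 0;1 -0.0248 0.0425 0 0;1 -0.0119 0.0478 0 0;1 0.0018 0.0493 0 0;1 0.0155 0.0468 0 0;1 0.0279 0.0406 0 0;1 0.0381 0.0312 0 0;1 0.0454 0.0193 0 0;1 0.0489 0.0059 0 0;1 0.0486 -0.0079 0 0
end 24.3257
1 0.0445 -0.0212 0 0;1 0.0368 -0.0327 0 0;1 0.0263 -0.0417 0 0;1 0.0135 -0.0474 0 0;1 -0.0001 -0.0493 0 0;1 -0.0139 -0.0472 0 0;1 -0.0265 -0.0416 0 0;1 -0.0371 -0.0324 0 0;1 -0.0446 -0.0209 0 0;1 -0.0487 -0.0076 0 0
end 27.1507
```

Emit:
arm_command(series="1 -0.0087 0.0485 0 0;1 0.0052 0.0490 0 0;1 0.0187 0.0456 0 0;1 0.0306 0.0386 0 0;1 0.0402 0.0285 0 0;1 0.0465 0.0163 0 0;1 0.0492 0.0025 0 0;1 0.0480 -0.0112 0 0;1 0.0429 -0.0241 0 0;1 0.0345 -0.0352 0 0")

```text
clock: 11.7
position: [0.5722, -0.173, 0.1061]
ee_rot: [0.974, 0.228, -0.001, -0.001]
ft_force: [-7.1, 1.2, 6.8]
grip_width: 0.292
grasp_force: 40.3
```

Emit:
arm_command(series="1 0.0233 -0.0434 0 0;1 0.0104 -0.0482 0 0;1 -0.0036 -0.0491 0 0;1 -0.0170 -0.0462 0 0;1 -0.0293 -0.0397 0 0;1 -0.0392 -0.0299 0 0;1 -0.0460 -0.0177 0 0;1 -0.0491 -0.0043 0 0;1 -0.0483 0.0096 0 0;1 -0.0437 0.0227 0 0")

```text
clock: 12.95
position: [0.4406, -0.1271, 0.1067]
ee_rot: [0.973, 0.229, -0.001, -0.001]
ft_force: [-7.7, 5.2, 13.6]
grip_width: 0.295
grasp_force: 40.9
```

```bash
python3 look.py a7.npz; python3 -c "
from tab import *
print(tab(np.load('a7.npz')))
from fit import *
l=log+[[2.26]*10,[2.26]*10]
S,i=segs(l);S[i[6]+1]=(0,0)
t,w=sim(S,.05735,.02207);print(np.degrees(t[i]+2.36487),w[i])"
```

```text
12.95 [ 0.4406 -0.1271  0.1067] [-7.7  5.2 13.6] [ 0.63  1.11 -0.02] 0.295
crank r,phi 0.0724 2.638
area 576.0 toe -2.102 -120.4 r 0.068
[(-120.625, 7.25, 85.0)]
[176.013937   280.74937307 405.23841128 534.35281764 647.70528904
 748.22573645 851.82804148 958.67412748] [1.15459379 1.65108705 1.75408934 1.78796984 1.38901273 1.378402
 1.45934445 1.51458916]
```

Emit:
arm_command(series="1 -0.0357 0.0340 0 0;1 -0.0248 0.0425 0 0;1 -0.0119 0.0478 0 0;1 0.0018 0.0493 0 0;1 0.0155 0.0468 0 0;1 0.0279 0.0406 0 0;1 0.0381 0.0312 0 0;1 0.0454 0.0193 0 0;1 0.0489 0.0059 0 0;1 0.0486 -0.0079 0 0")

```text
clock: 14.25
position: [0.5522, -0.2108, 0.1061]
ee_rot: [0.974, 0.229, -0.001, -0.001]
ft_force: [-7.0, 6.1, 6.2]
grip_width: 0.298
grasp_force: 41.1
```

Emit:
arm_command(series="1 0.0445 -0.0212 0 0;1 0.0368 -0.0327 0 0;1 0.0263 -0.0417 0 0;1 0.0135 -0.0474 0 0;1 -0.0001 -0.0493 0 0;1 -0.0139 -0.0472 0 0;1 -0.0265 -0.0416 0 0;1 -0.0371 -0.0324 0 0;1 -0.0446 -0.0209 0 0;1 -0.0487 -0.0076 0 0")

```text
clock: 15.5
position: [0.4737, -0.0964, 0.107]
ee_rot: [0.973, 0.23, 0.001, -0.001]
ft_force: [-1.7, 4.5, 9.7]
grip_width: 0.295
grasp_force: 40.3
```

```bash
python3 look.py a8.npz; python3 -c "
from tab import *
print(tab(np.load('a8.npz')))
from fit import *
l=log+[[2.26]*10]*4
S,i=segs(l);S[i[6]+1]=(0,0);S[i[8]+1]=(0,0)
t,w=sim(S,.05735,.02207);print(np.degrees(t[i]+2.36487),w[i],w[-1],np.degrees(t[-1]+2.36487))
for n in range(0,21):
  t2,w2=sim([(.125,2.26)]*n+[(.125,1.5),(.125,.7)]+[(.125,0)]*20,.05735,.02207,w[-1]);print(n,np.degrees(t[-1]+t2[-1]+2.36487).round(1),end=' ')"
```

```text
15.5 [ 0.4737 -0.0964  0.107 ] [-1.7  4.5  9.7] [0.47 0.03 0.02] 0.295
crank r,phi 0.0723 2.004
area 475.0 toe 1.765 101.1 r 0.065
[(98.75, 6.0, 88.0)]
[ 176.013937    280.74937307  405.23841128  534.35281764  647.70528904
  748.22573645  851.82804148  958.67412748 1068.3919835  1177.20657376] [1.15459379 1.65108705 1.75408934 1.78796984 1.38901273 1.378402
 1.45934445 1.51458916 1.50414044 1.5299677 ] 1.4436432154218004 1181.4588959915377
0 1241.7 1 1252.6 2 1263.5 3 1274.5 4 1285.4 5 1296.4 6 1307.3 7 1318.3 8 1329.3 9 1340.3 10 1351.3 11 1362.3 12 1373.3 13 1384.3 14 1395.3 15 1406.3 16 1417.3 17 1428.4 18 1439.4 19 1450.4 20 1461.4
```

```bash
p=27.1507; for s in .2825 .2825 ; do python3 gen.py $p $s $s $s $s $s $s $s $s $s $s|tee o; p=$(awk '/end/{print $2}' o); done
```

```text
1 -0.0489 0.0063 0 0;1 -0.0452 0.0196 0 0;1 -0.0379 0.0315 0 0;1 -0.0276 0.0408 0 0;1 -0.0152 0.0468 0 0;1 -0.0015 0.0493 0 0;1 0.0122 0.0477 0 0;1 0.0251 0.0424 0 0;1 0.0360 0.0337 0 0;1 0.0439 0.0224 0 0
end 29.9757
1 0.0484 0.0093 0 0;1 0.0491 -0.0046 0 0;1 0.0458 -0.0181 0 0;1 0.0390 -0.0302 0 0;1 0.0290 -0.0398 0 0;1 0.0167 -0.0463 0 0;1 0.0032 -0.0492 0 0;1 -0.0106 -0.0481 0 0;1 -0.0236 -0.0433 0 0;1 -0.0348 -0.0349 0 0
end 32.8007
```

Emit:
arm_command(series="1 -0.0489 0.0063 0 0;1 -0.0452 0.0196 0 0;1 -0.0379 0.0315 0 0;1 -0.0276 0.0408 0 0;1 -0.0152 0.0468 0 0;1 -0.0015 0.0493 0 0;1 0.0122 0.0477 0 0;1 0.0251 0.0424 0 0;1 0.0360 0.0337 0 0;1 0.0439 0.0224 0 0")

```text
clock: 16.8
position: [0.5137, -0.2303, 0.1064]
ee_rot: [0.974, 0.228, 0.0, -0.001]
ft_force: [-1.3, 8.5, 4.8]
grip_width: 0.294
grasp_force: 40.8
```

Emit:
arm_command(series="1 0.0484 0.0093 0 0;1 0.0491 -0.0046 0 0;1 0.0458 -0.0181 0 0;1 0.0390 -0.0302 0 0;1 0.0290 -0.0398 0 0;1 0.0167 -0.0463 0 0;1 0.0032 -0.0492 0 0;1 -0.0106 -0.0481 0 0;1 -0.0236 -0.0433 0 0;1 -0.0348 -0.0349 0 0")

```text
clock: 18.05
position: [0.5173, -0.0917, 0.1069]
ee_rot: [0.973, 0.229, 0.001, 0.0]
ft_force: [1.2, 0.6, 6.5]
grip_width: 0.294
grasp_force: 39.9
```

```bash
python3 look.py a9.npz; python3 -c "
from tab import *
a=tab(np.load('a9.npz'));print(a)
from fit import *
a=a[-1][0]%360+1080
if a<1250: a+=360
print(a)
t,w=sim([(.05,0)],.05735,.02207,1.53);b=a+np.degrees(t[-1]);print(b,w)
for n in range(6,18):
  t2,w2=sim([(.125,2.26)]*n+[(.125,1.5),(.125,.7)]+[(.125,0)]*20,.05735,.02207,w[-1]);print(n,(b+np.degrees(t2[-1])).round(1),end=' ')"
```

```text
18.05 [ 0.5173 -0.0917  0.1069] [1.2 0.6 6.5] [-0.4  -0.13 -0.01] 0.294
crank r,phi 0.0715 1.384
area 548.0 toe -0.813 -46.6 r 0.064
[(-42.25, 6.5, 85.0)]
1397.75
1402.0024127330992 [1.44367417]
6 1527.9 7 1538.8 8 1549.8 9 1560.8 10 1571.8 11 1582.8 12 1593.8 13 1604.8 14 1615.8 15 1626.8 16 1637.9 17 1648.9
```

```bash
s=.2825;python3 gen.py 32.8007 $s $s $s $s $s $s $s $s $s $s; python3 gen.py 35.6257 $s $s $s $s $s $s $s .205 .105 0
```

```text
1 -0.0431 -0.0239 0 0;1 -0.0481 -0.0109 0 0;1 -0.0491 0.0030 0 0;1 -0.0465 0.0165 0 0;1 -0.0399 0.0288 0 0;1 -0.0304 0.0388 0 0;1 -0.0183 0.0457 0 0;1 -0.0049 0.0491 0 0;1 0.0090 0.0484 0 0;1 0.0221 0.0440 0 0
end 35.6257
1 0.0335 0.0361 0 0;1 0.0423 0.0253 0 0;1 0.0477 0.0126 0 0;1 0.0492 -0.0013 0 0;1 0.0470 -0.0149 0 0;1 0.0409 -0.0274 0 0;1 0.0317 -0.0378 0 0;1 0.0157 -0.0322 0 0;1 0.0054 -0.0175 0 0;1 0.0000 0.0000 0 0
end 37.9132
```

Emit:
arm_command(series="1 -0.0431 -0.0239 0 0;1 -0.0481 -0.0109 0 0;1 -0.0491 0.0030 0 0;1 -0.0465 0.0165 0 0;1 -0.0399 0.0288 0 0;1 -0.0304 0.0388 0 0;1 -0.0183 0.0457 0 0;1 -0.0049 0.0491 0 0;1 0.0090 0.0484 0 0;1 0.0221 0.0440 0 0")

```text
clock: 19.35
position: [0.4707, -0.2237, 0.1067]
ee_rot: [0.974, 0.228, 0.0, 0.0]
ft_force: [2.1, 5.2, 2.6]
grip_width: 0.294
grasp_force: 40.0
```

Emit:
arm_command(series="1 0.0335 0.0361 0 0;1 0.0423 0.0253 0 0;1 0.0477 0.0126 0 0;1 0.0492 -0.0013 0 0;1 0.0470 -0.0149 0 0;1 0.0409 -0.0274 0 0;1 0.0317 -0.0378 0 0;1 0.0157 -0.0322 0 0;1 0.0054 -0.0175 0 0;1 0.0000 0.0000 0 0")

```text
clock: 20.6
position: [0.5715, -0.1461, 0.1063]
ee_rot: [0.973, 0.229, -0.001, -0.0]
ft_force: [-3.8, 0.7, 6.7]
grip_width: 0.291
grasp_force: 40.1
```

Emit:
arm_command(series="1 0 0 0 0;1 0 0 0 0;1 0 0 0 0;1 0 0 0 0;1 0 0 0 0;1 0 0 0 0;1 0 0 0 0;1 0 0 0 0;1 0 0 0 0;1 0 0 0 0")

```text
clock: 21.85
position: [0.5717, -0.1471, 0.1063]
ee_rot: [0.974, 0.228, -0.001, 0.0]
ft_force: [-2.8, -0.6, 5.4]
grip_width: 0.294
grasp_force: 40.1
```

```bash
python3 look.py b1.npz;python3 look.py b2.npz; python3 - <<'E'
from tab import *
for f in('b1.npz','b2.npz'):print(tab(np.load(f)),tab(np.load(f),100))
p=np.load('b2.npz')['p'];cv2.imwrite('pics/b2.png',cv2.resize(p[265:315,255:325,::-1],None,fx=11,fy=11,interpolation=cv2.INTER_CUBIC))
E
```

```text
21.85 [ 0.5717 -0.1471  0.1063] [-2.8 -0.6  5.4] [-0.18  0.74  0.02] 0.294
crank r,phi 0.0693 0.216
area 573.0 toe -2.541 -145.6 r 0.068
21.9 [ 0.5717 -0.1471  0.1063] [-2.  -1.5  6.5] [-0.16  0.75 -0.  ] 0.291
crank r,phi 0.0693 0.216
area 570.0 toe -2.54 -145.5 r 0.068
[(-146.625, 8.25, 83.0)] [(-146.625, 9.25, 84.0)]
[(-146.75, 8.0, 83.0)] [(-146.875, 9.25, 85.0)]
```

View pics/b2.png

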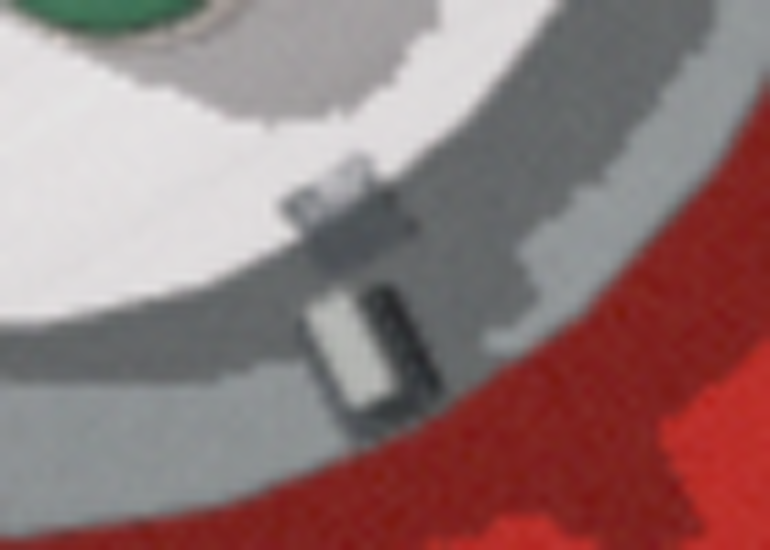

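The turntable has stopped. The tab's outer end is near (368,247) in the crop and the pointer's inner end near (346,298), so the tab overshot counter-clockwise by a few degrees. I'll compare both with projected geometry.

```bash
python3 - <<'E'
from tab import *
d=np.load('b2.npz');K,T=d['K'],d['T']
print("cam",(-T[:3,:3].T@T[:3,3]).round(3))
def crop(p): u=proj(p,K,T); return ((u-[255,265]+.5)*11-.5).round().astype(int).tolist()
def blk(ang,r0,r1,z,w=.01):
    a=np.radians(ang);e=np.array([np.cos(a),np.sin(a)]);n=np.array([-e[1],e[0]])
    return [crop([*(A+r*e+s*w*n),z]) for r in(r0,r1) for s in(-1,1)]
for a in(-148,-150.2,-152): print(a,"ptr top",blk(a,.154,.185,.072),"bottom",blk(a,.154,.185,.036))
for a in(-145.5,-146.7,-148): print(a,"tab top",blk(a,.13,.154,.066))
E
```

```text
cam [ 0.459 -0.019  1.111]
-148 ptr top [[308, 287], [393, 234], [387, 422], [472, 369]] bottom [[326, 277], [408, 226], [402, 407], [485, 356]]
-150.2 ptr top [[281, 300], [368, 251], [355, 438], [442, 389]] bottom [[300, 290], [384, 242], [371, 423], [456, 375]]
-152 ptr top [[259, 310], [348, 264], [328, 451], [418, 404]] bottom [[279, 299], [365, 255], [346, 435], [432, 390]]
-145.5 tab top [[275, 169], [358, 113], [340, 269], [423, 213]]
-146.7 tab top [[263, 175], [347, 121], [326, 277], [410, 223]]
-148 tab top [[250, 182], [335, 130], [311, 285], [396, 233]]
```

```bash
python3 - <<'E'
from sim import *
for D in(.02,.022,.024):
  for c in(1,1.2,1.4,1.6,1.8,2):
    print(D,c,[np.degrees(sim([(.125,c)]*n+[(.125,0)]*10,.0574,D)[0][-1]).round(2) for n in(1,2,3)])
E
for s in .15 .175 .2; do python3 gen.py 37.9132 -$s -$s 0 0 0 0 0 0 0 0; done
```

```text
0.02 1 [np.float64(0.28), np.float64(1.03), np.float64(2.15)]
0.02 1.2 [np.float64(0.47), np.float64(1.69), np.float64(3.48)]
0.02 1.4 [np.float64(0.7), np.float64(2.47), np.float64(5.0)]
0.02 1.6 [np.float64(0.96), np.float64(3.34), np.float64(6.69)]
0.02 1.8 [np.float64(1.25), np.float64(4.31), np.float64(8.53)]
0.02 2 [np.float64(1.58), np.float64(5.35), np.float64(10.49)]
0.022 1 [np.float64(0.24), np.float64(0.87), np.float64(1.83)]
0.022 1.2 [np.float64(0.41), np.float64(1.49), np.float64(3.07)]
0.022 1.4 [np.float64(0.62), np.float64(2.21), np.float64(4.5)]
0.022 1.6 [np.float64(0.86), np.float64(3.03), np.float64(6.1)]
0.022 1.8 [np.float64(1.13), np.float64(3.93), np.float64(7.84)]
0.022 2 [np.float64(1.43), np.float64(4.92), np.float64(9.71)]
0.024 1 [np.float64(0.2), np.float64(0.74), np.float64(1.55)]
0.024 1.2 [np.float64(0.36), np.float64(1.3), np.float64(2.71)]
0.024 1.4 [np.float64(0.55), np.float64(1.98), np.float64(4.06)]
0.024 1.6 [np.float64(0.77), np.float64(2.74), np.float64(5.57)]
0.024 1.8 [np.float64(1.03), np.float64(3.6), np.float64(7.22)]
0.024 2 [np.float64(1.31), np.float64(4.53), np.float64(9.01)]
1 -0.0083 0.0249 0 0;1 -0.0119 0.0233 0 0;1 0.0000 0.0000 0 0;1 0.0000 0.0000 0 0;1 0.0000 0.0000 0 0;1 0.0000 0.0000 0 0;1 0.0000 0.0000 0 0;1 0.0000 0.0000 0 0;1 0.0000 0.0000 0 0;1 0.0000 0.0000 0 0
end 37.6132
1 -0.0100 0.0289 0 0;1 -0.0149 0.0267 0 0;1 0.0000 0.0000 0 0;1 0.0000 0.0000 0 0;1 0.0000 0.0000 0 0;1 0.0000 0.0000 0 0;1 0.0000 0.0000 0 0;1 0.0000 0.0000 0 0;1 0.0000 0.0000 0 0;1 0.0000 0.0000 0 0
end 37.5632
1 -0.0119 0.0329 0 0;1 -0.0181 0.0298 0 0;1 0.0000 0.0000 0 0;1 0.0000 0.0000 0 0;1 0.0000 0.0000 0 0;1 0.0000 0.0000 0 0;1 0.0000 0.0000 0 0;1 0.0000 0.0000 0 0;1 0.0000 0.0000 0 0;1 0.0000 0.0000 0 0
end 37.5132
```

Use 0.2 rad × 2, which should turn it about 3.0°.

Emit:
arm_command(series="1 -0.0119 0.0329 0 0;1 -0.0181 0.0298 0 0;1 0 0 0 0;1 0 0 0 0;1 0 0 0 0;1 0 0 0 0;1 0 0 0 0;1 0 0 0 0;1 0 0 0 0;1 0 0 0 0")

```text
clock: 23.2
position: [0.5717, -0.1745, 0.1062]
ee_rot: [0.974, 0.228, -0.001, -0.0]
ft_force: [-4.4, 0.2, 6.6]
grip_width: 0.292
grasp_force: 40.4
```

```bash
python3 look.py b3.npz; python3 - <<'E'
from tab import *
d=np.load('b3.npz');print(tab(d),tab(d,100))
p=d['p'];cv2.imwrite('pics/b3.png',cv2.resize(p[265:315,255:325,::-1],None,fx=11,fy=11,interpolation=cv2.INTER_CUBIC))
E
```

```text
23.2 [ 0.5717 -0.1745  0.1062] [-4.4  0.2  6.6] [ 0.29  1.12 -0.05] 0.292
crank r,phi 0.0689 -0.182
area 575.0 toe -2.614 -149.8 r 0.068
[(-151.25, 8.0, 83.0)] [(-151.25, 9.0, 85.0)]
```

View pics/b3.png

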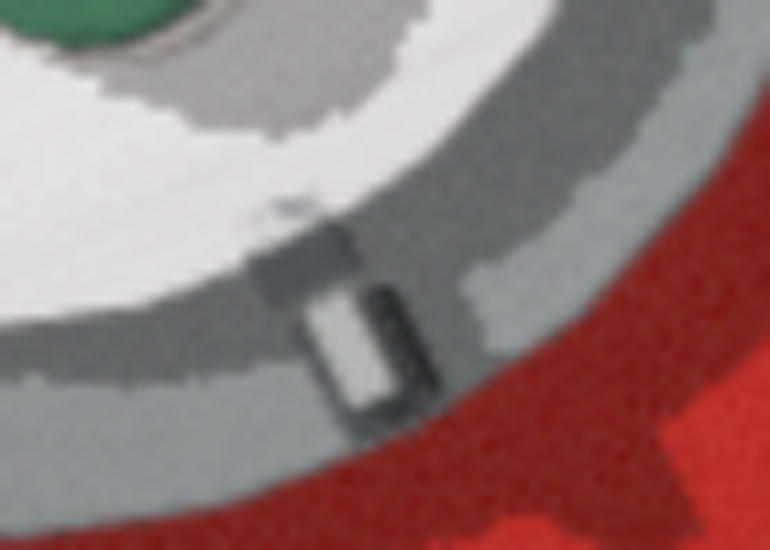

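The jog moved it about 4.5°. The tab is now near (305,262), close to lined up with the pointer, whose bright top runs (330,303) to (378,403). I'll check the residual in both cameras with outlines overlaid.

```bash
python3 - <<'E'
from tab import *
ims=[]
for n in("top","scene"):
    p,K,T=cam(n);np.savez("c_"+n+".npz",p=p,K=K,T=T)
    a=np.radians(-150.5);c=proj([*(A+.15*np.array([np.cos(a),np.sin(a)])),.066],K,T).round().astype(int)
    f=16;x0,y0=c[0]-12,c[1]-14
    im=cv2.resize(p[y0:y0+32,x0:x0+25,::-1],None,fx=f,fy=f,interpolation=cv2.INTER_CUBIC)
    im=np.clip(im.astype(float)*1.5,0,255).astype(np.uint8)
    def q(x): u=proj(x,K,T);return tuple(int(v) for v in ((u-[x0,y0]+.5)*f-.5).round())
    def box(ang,r0,r1,z,col):
        a=np.radians(ang);e=np.array([np.cos(a),np.sin(a)]);m=np.array([-e[1],e[0]])
        P=[q([*(A+r*e+s*.01*m),z]) for r,s in((r0,-1),(r1,-1),(r1,1),(r0,1))];cv2.polylines(im,[np.array(P)],True,col,1)
    box(-150.2,.154,.185,.072,(0,255,0));box(-150.2,.154,.185,.036,(0,160,0));box(-151.25,.145,.154,.066,(255,255,0))
    ims.append(im)
cv2.imwrite("pics/c.png",np.hstack(ims)[:600,:800])
E
```

```text
(no output)
```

View pics/c.png

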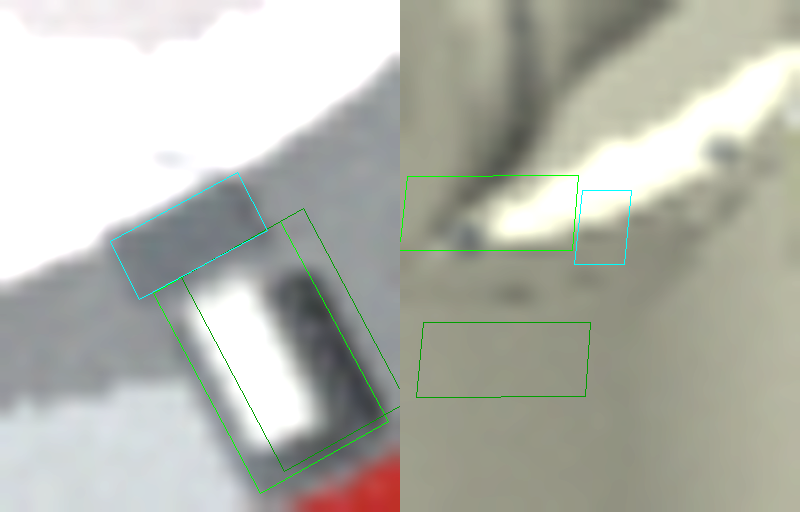

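In the top crop, the tab outline at -151.25° fits. The bright stripe implies about +0.3° and the whole pointer block about +1.6°. The scene view is blocked by the arm. I'll make a small counter-clockwise nudge of about 0.9°.

```bash
python3 gen.py 37.5132 .175 0 0
```

```text
1 0.0162 -0.0259 0 0;1 0.0000 0.0000 0 0;1 0.0000 0.0000 0 0
end 37.6882
```

Emit:
arm_command(series="1 0.0162 -0.0259 0 0;1 0 0 0 0;1 0 0 0 0;1 0 0 0 0;1 0 0 0 0;1 0 0 0 0;0 0 0 0 0;0 0 0 0 0;0 0 0 0 0;0 0 0 0 0")

```text
clock: 24.6
position: [0.5738, -0.1624, 0.1062]
ee_rot: [0.974, 0.228, -0.0, -0.0]
ft_force: [0.0, 0.3, 0.1]
grip_width: 0.995
grasp_force: 0.0
```

```bash
python3 look.py b4.npz; python3 - <<'E'
from tab import *
d=np.load('b4.npz');print(tab(d),tab(d,100))
p,K,T=cam("wrist");o=manip.get_obs();c=-T[:3,:3].T@T[:3,3]
print(K.round(1).tolist(),"cam",c.round(3),"off",(c-o['position']).round(3),"axis",(-T[2,:3]).round(2),"right",T[0,:3].round(2))
E
```

```text
24.6 [ 0.5738 -0.1624  0.1062] [0.  0.3 0.1] [ 0.01 -0.01 -0.05] 0.995
crank r,phi 0.0698 -0.006
area 581.0 toe -2.582 -147.9 r 0.067
[(-149.5, 8.0, 84.0)] [(-149.625, 9.25, 85.0)]
[[344.0, 0.0, 319.7], [0.0, 344.0, 200.1], [0.0, 0.0, 1.0]] cam [ 0.649 -0.126  0.23 ] off [0.075 0.036 0.123] axis [-0.29 -0.14 -0.95] right [ 0.45 -0.9  -0.  ]
```

The tab is now at -149.5° and the crank has been let go. I'll rise and look at tab and pointer from above with the wrist camera.

Emit:
arm_command(series="0 0 0 -0.12 0;0 0 0 -0.135 0;0 0 0 -0.13 0;0 0 0 0 0;0 -0.0146 -0.1245 0 0;0 -0.0146 -0.1245 0 0;0 -0.0146 -0.1245 0 0;0 -0.0146 -0.1245 0 0;0 -0.0146 -0.1245 0 0;0 -0.0146 -0.1245 0 0")

```text
clock: 25.95
position: [0.4082, 0.0907, 0.2596]
ee_rot: [0.974, 0.228, -0.0, 0.0]
ft_force: [-0.4, 0.3, 0.9]
grip_width: 1.001
grasp_force: 0.0
```

Emit:
arm_command(series="0 0 0 0 0;0 0 0 0 0;0 0 0 0 0;0 0 0 0 0;0 0 0 0 0;0 0 0 0 0;0 0 0 0 0;0 0 0 0 0;0 0 0 0 0;0 0 0 0 0")

```text
clock: 27.2
position: [0.4096, 0.0896, 0.2603]
ee_rot: [0.974, 0.228, 0.0, 0.0]
ft_force: [0.8, -1.1, 0.5]
grip_width: 0.998
grasp_force: 0.0
```

```bash
python3 - <<'E'
from tab import *
o=manip.get_obs();print(o['clock'],o['position'])
p,K,T=cam("wrist");np.savez("w2.npz",p=p,K=K,T=T)
a=np.radians(-150);c=proj([*(A+.154*np.array([np.cos(a),np.sin(a)])),.066],K,T);print(c)
x0,y0=int(c[0])-50,int(c[1])-37;print(x0,y0);x0=max(0,x0);y0=max(0,y0)
cv2.imwrite("pics/w2.png",cv2.resize(p[y0:y0+75,x0:x0+100,::-1],None,fx=8,fy=8,interpolation=cv2.INTER_CUBIC))
E
```

```text
27.2 [0.40956685 0.08959628 0.26028755]
[319.47954166 185.00514541]
269 148
```

View pics/w2.png

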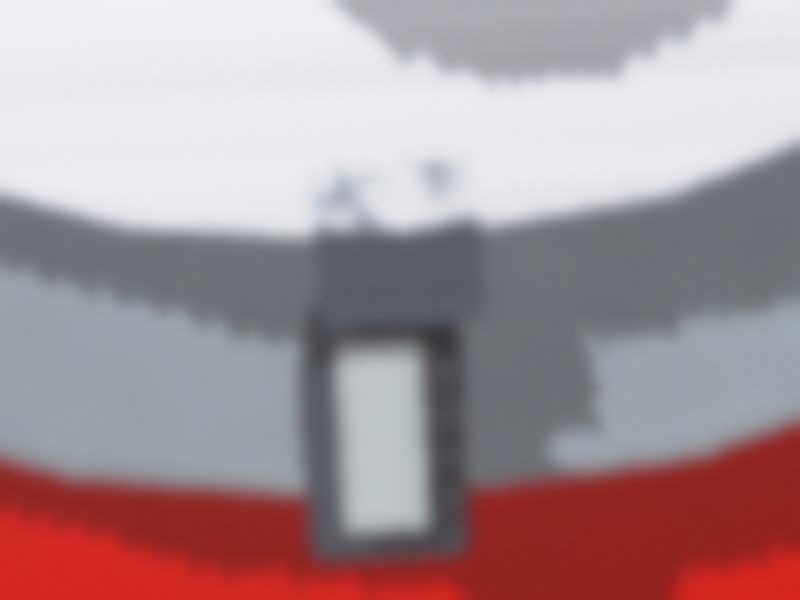

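The wrist view is clear. The tab spans x 315–485 and the pointer 303–465, so the offset is about 16 px, or 2 mm (0.7°), on 20 mm wide parts: they are opposite each other. I'll confirm it is at a standstill and hand in.

```bash
python3 - <<'E'
from tab import *
p,K,T=cam("wrist");q=np.load("w2.npz")['p']
d=np.abs(p[148:223,269:369].astype(int)-q[148:223,269:369]).mean();print("diff",d)
if d<3: print(manip.hand_in())
E
```

```text
diff 1.6125333333333334
the job is handed in; nothing more can be done
None
```

The job is handed in, with no verdict returned: from the camera fits the turntable ran at 1.3–1.55 rad/s for about 10 s with a peak near 1.8, and it now stands still with the tab about 2 mm (0.7°) off the pointer and the crank released.

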